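# Clear the trimming deck and start the next cut

## Task

Use the grey scraper block to sweep the three spent wax strips along the black deck of the trimming station and over its open end into the waste tray; do not touch the strips with the gripper. Then set the scraper down upright on the black rubber mat and let go of it, and only then press the large round button on top of the station fully down and release it. Leave the small button, the bottle, the jar and the blue slide box alone.

Things in the scene. Friction and masses are not known exactly. Their poses are not given: they have to be found in the camera images.
- station: White trimming station fixed to the bench, yaw within 0.25 rad. Origin: on the bench under its deck; y runs along the deck to the waste tray, x across it away from the housing. Black flat deck: 130 mm wide (x -65 to 65), y -133 to 100, surface 40 mm above the bench. White walls, tops 55 mm above the bench, on its far side (x 65 to 77) and closed end (inner face y = -133, 12 thick)
- deck_edge (a point): Middle of the deck's open end, on the deck surface (station x 0, y 100, z 40 mm); axes as the station's. Beyond it lies the waste tray: station y 100 to 215, 130 mm wide, steel floor 6 mm above the bench, end and far walls 55 mm high
- housing_top (a point): Middle of the flat top of the white housing on the deck's near side (station x -117, y 40, z 110 mm). The housing spans station x -170 to -65, y -145 to 225 and is 110 mm high; both buttons and the slide box are on top of it
- start (a joint): Large round grey push button on the housing's top: travel 0 (released) to 0.008 m (fully down); a spring pushes it back up; it takes 1.5 N to start it moving and 5 N to hold it fully down
- start_top (a point): Centre of the top face of the large button (44 mm across, on a black collar 60 mm across and 12 mm high); moves down with the button; released it is 24 mm above the housing's top (134 mm above the bench). The two buttons stand about 100 mm apart along the housing and may have changed places
- aux (a joint): Small round grey push button, 22 mm across, not to be pressed: travel 0 to 0.008 m
- aux_top (a point): Centre of the top face of the small button, 134 mm above the bench when released, on a black collar 38 mm across
- strip0: Wax strip, off-white, 60 x 16 x 12 mm (along its x, y, z), about 15 g, lying loose on the deck. Origin: centre of its underside
- strip1: A second, equal wax strip on the deck
- strip2: A third, equal wax strip on the deck. All three begin with every part between y = -73 and y = 93 of the station; they lie roughly across the deck and do not touch one another
- scraper: Grey plastic scraper block, 0.11 to 0.22 kg, standing on the bench, yaw within 1.2 rad. Origin: centre of its underside. Foot: 32 mm thick (x), 110 long (y), 26 high; centred on it an upright handle fin 18 thick (x), 60 long (y), its top 81 mm above the underside. Same both ways round; it sweeps with a long face. Grip the fin across its thickness from above
- mat: Black rubber mat fixed to the bench, 120 (x) x 150 (y) x 3 mm thick. Origin: centre of its underside. Empty; the scraper's parking place
- flask: Amber bottle, 66 mm across, 160 mm tall (cap included), standing on the bench; bystander. Origin: centre of its underside. Scraper, mat, bottle and jar stand two on the left and two on the right of the station, in any arrangement, the two on a side at least 130 mm apart centre to centre
- jar: Glass jar, 76 mm across, 100 mm tall, standing on the bench; bystander. Origin: centre of its underside
- slide_box: Tall narrow blue box, 45 x 40 x 95 mm (x, y, z), standing loose and upright on the housing's top near its tray end; bystander. Origin: centre of its underside

How it is judged (in metres and radians):
On the way, in this order (a step that is already met when the one before it is completed fails the run):
1. all three wax strips have been swept off the deck into the waste tray (y of strip0 in the frame of station between 0.1 and 0.22 m and x of strip0 in the frame of station between -0.068 and 0.068 m and z of each of strip0, strip1, strip2 in the frame of station below 0.05 m and y of strip1 in the frame of station between 0.1 and 0.22 m and x of strip1 in the frame of station between -0.068 and 0.068 m and y of strip2 in the frame of station between 0.1 and 0.22 m and x of strip2 in the frame of station between -0.068 and 0.068 m), for 0.2 s.
2. the scraper stands upright on the mat, let go, the strips still in the tray (all of step 1 and x of scraper in the frame of mat between -0.048 and 0.048 m and y of scraper in the frame of mat between -0.064 and 0.064 m and z of scraper in the frame of mat below 0.008 m and angle between scraper's own z axis and vertical below 0.1 rad and contact force between the fingers and scraper below 0.1 N), for 0.2 s.
3. the large button is pressed fully down (value of joint start above 0.0068 m), for 0.05 s.
4. the large button is released again (value of joint start below 0.0015 m), for 0.1 s.
At the end, for the whole second after the job is handed in: Strips at rest in the waste tray: centres past the deck's open end, within the tray's walls, under 50 mm high. Scraper at rest upright (0.1 rad) on the mat, let go, centre within 48 mm (x) and 64 mm (y) of the mat's. Both buttons up (within 1.5 mm), the large one pressed 6.8 mm or more last (all of step 2 and value of joint each of start, aux below 0.0015 m and linear speed of each of scraper, strip0, strip1, strip2 below 0.02 m/s); the robot touches nothing.
It fails at once if the gripper or arm touches a wax strip (contact force between any of the fingers, the arm and strip0 above 0.5 N or contact force between any of the fingers, the arm and strip1 above 0.5 N or contact force between any of the fingers, the arm and strip2 above 0.5 N).
It fails at once if the large button is pressed (over 4 mm) before the strips are in the tray and the scraper stands on the mat (value of joint start above 0.004 m and not ((y of strip0 in the frame of station between 0.1 and 0.22 m and x of strip0 in the frame of station between -0.068 and 0.068 m and z of strip0 in the frame of station below 0.05 m) and (y of strip1 in the frame of station between 0.1 and 0.22 m and x of strip1 in the frame of station between -0.068 and 0.068 m and z of strip1 in the frame of station below 0.05 m) and (y of strip2 in the frame of station between 0.1 and 0.22 m and x of strip2 in the frame of station between -0.068 and 0.068 m and z of strip2 in the frame of station below 0.05 m) and (x of scraper in the frame of mat between -0.048 and 0.048 m and y of scraper in the frame of mat between -0.064 and 0.064 m and z of scraper in the frame of mat below 0.008 m and angle between scraper's own z axis and vertical below 0.1 rad))).
It fails at once if the small button is pressed (over 3 mm) (value of joint aux above 0.003 m).
It fails at once if a bystander is moved over 25 mm or tipped (distance of any of flask, jar, slide_box from where it was at the start of the episode above 0.025 m or angle between any of flask, jar, slide_box's own z axis and vertical above 0.35 rad).
It also fails if it takes over 67 s, if anything falls off the work surface, if the arm or the gripper's body presses on something with over 40 N, if the wrist force passes 120 N, or if a joint passes its speed limit or range.

## Robot

A 6-joint arm with a two-finger parallel gripper is mounted at the origin on the work surface. World frame = base frame: x ahead of the robot, y to its left, z up, the work surface at z = 0. Lengths are in m, angles in degrees, forces in N, time in s.
With the tool pointing down it reaches from about 0.35 to 0.85 m from the base axis. Payload 8.1 kg.
Tool frame: the origin (TCP) lies on the mounting face of the last link; the fingertips stand 186 mm ahead of it and the grasp point (between the pads) lies 167 mm ahead of it; z points along the fingers, y is the line along which they close (so a half turn about z gives the same grasp; the last joint's range is limited). The gripper opens to 93 mm and grips with 3 to 60 N. Pads are 15 mm wide; open, the fingers measure 128 mm over their backs; the gripper's body (75 mm by 188 mm) begins 65 mm behind the grasp point.
Start: joints at [-76.341, 7.471, 85.268, -0, 87.261, -4.893], TCP at [0.191, -0.569, 0.405] pointing down, gripper open.
Joint ranges: [-169.43, 169.43], [-51.17, 129.36], [1.28, 143.12], [-76.62, 256.62], [0, 156.53], [-152.29, 152.29]. Speed limits (degrees/s): [136.94, 136.94, 159.86, 180, 180, 180].

## Interface

Orientations are given as [roll, pitch, yaw] about the fixed x, y, z axes, in that order (R = Rz(yaw) Ry(pitch) Rx(roll)).
In Python, from cell import arm, viewer, solver gives the robot as it stands (arm), with the cameras (viewer) and the kinematics (solver). Calls block until the motion is done:
- arm.move_pose(position, orientation): joint-space move of the TCP to a pose.
- arm.line_to(position, rotation=None, velocity=0.15): straight line of the TCP; rotation=None keeps the orientation; velocity is the mean speed in m/s.
- arm.set_joints(angles): joint-space move.
- arm.open() and arm.grab(): open the fingers fully, or close them until they stop; the grip force is fixed at half the most.
- arm.wait(seconds).
- solver.ik(position, orientation): joint angles nearest the present ones, or None.
- arm.read_state(): the state.
- viewer.read_camera(name): name is "scene" or "top"; returns (picture, depth): 480x640x3 uint8, red, green, blue; 480x640 float32, m along the optical axis (not along the pixel's ray), 0 where there is no reading.
- viewer.camera_params(name): a dict with "fx", "fy", "cx", "cy" (pixels), "k1" (the pictures are not rectified: a ray, as slopes to the right and down, at radius r is drawn at 1 + k1 r^2 times it, then the intrinsics apply), "world_from_camera" (4x4, takes a point from camera to world coordinates). Camera axes: x right, y down, z forward; pixel columns grow to the right and rows downward; lengths in m; the calibration is good to about 2 mm. A picture is of the moment at which its call begins. camera_params takes no time and is no camera call.
A pose or a line that the arm cannot do raises arm.Unreachable and nothing moves.
- arm.finish_job(): hands the job in; it is judged then, once.
The state is a dict: "clock": time; "qpos": joint angles; "joint_velocities": joint speeds; "effort": joint torques, N m; "position": TCP position; "tcp_rot": TCP orientation; "contact_force": force on the tool from outside, world axes, zero at the start; "torque": the same for the moment, N m; "width": opening from 0.0 (shut) to 1.0 (fully open); "grip_force": force on a finger pad.
Only numpy, scipy, OpenCV 4.12 (cv2) and the standard library are available. Lean on these libraries where they do the work, as an engineer would, in place of code of your own. Each camera call takes 0.05 s, during which the arm holds its last target. There are 200 camera calls.

## Working session

There is one attempt and no reset: what is moved stays moved. The work goes in short steps, each a Python script; the robot and the scene stay as the last script left them, time stands still between calls to the robot, and variables do not carry over. Pictures are saved under pics/ and viewed, at most 10 in all, crops included, and the job is handed in when it is done.

```bash
mkdir -p pics; ls
python3 - <<'E'
from cell import arm, viewer, solver
import cv2, numpy as np
for n in ("scene","top"):
    p,d=viewer.read_camera(n); c=viewer.camera_params(n)
    cv2.imwrite(f"pics/{n}0.png",p[:,:,::-1]); np.savez(f"{n}0.npz",p=p,d=d,**c)
    print(n,{k:np.round(v,4).tolist() for k,v in c.items()}, (d>0).mean())
print(arm.read_state())
E
```

```text
cell.py
pics
scene {'fx': 466.8538, 'fy': 466.8538, 'cx': 317.0104, 'cy': 235.2667, 'k1': 0.0082, 'world_from_camera': [[0.8498, 0.2896, -0.4404, 0.9144], [0.5266, -0.5026, 0.6856, -0.5854], [-0.0228, -0.8146, -0.5796, 0.6211], [0.0, 0.0, 0.0, 1.0]]} 0.99599609375
top {'fx': 456.5142, 'fy': 456.5142, 'cx': 307.1173, 'cy': 239.7095, 'k1': -0.0523, 'world_from_camera': [[0.0146, -0.9838, 0.1785, 0.354], [-0.9998, -0.0121, 0.015, -0.0063], [-0.0126, -0.1787, -0.9838, 1.0941], [0.0, 0.0, 0.0, 1.0]]} 0.996142578125
{'clock': 0.1, 'qpos': array([-7.63403321e+01,  7.51169139e+00,  8.53208395e+01, -3.04821456e-03,
        8.72589629e+01, -4.89197120e+00]), 'joint_velocities': array([-0.03006484, -0.12323963, -0.0415726 , -0.02707492, -0.03310088,
       -0.09237788]), 'effort': array([ 7.41346703e-04, -5.61341286e+01, -4.93095374e+01,  7.69483019e-02,
        2.90859723e-02, -5.40877772e-05]), 'position': array([ 0.19087387, -0.56863393,  0.40380368]), 'tcp_rot': array([-1.79908580e+02, -4.76893928e-03,  1.85517835e+01]), 'contact_force': array([ 0.20632684, -0.93842937,  0.10945026]), 'torque': array([ 0.02259691, -0.02655045,  0.00768892]), 'grip_force': 0.0, 'width': 0.9977546832643164}
```

View pics/scene0.png

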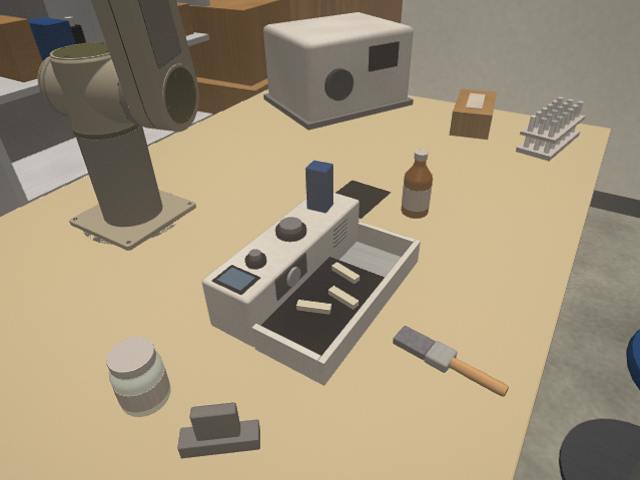

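View pics/top0.png

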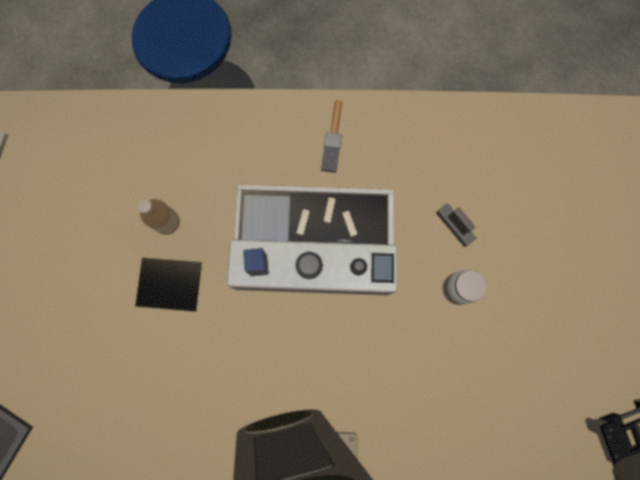

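The scene view shows the station in the middle with its tray away from the camera. The scraper is at about (220,430), the jar at (138,375), the mat at (362,197) and the bottle at (418,185). In the top view the scraper is at (457,223), the mat at (169,284), the large button at (309,265), the small button at (359,267), the slide box at (256,261) and the strips at (303,221), (329,209) and (349,223).

```bash
cat > vis.py <<'E'
import cv2, numpy as np
def load(f):
    return dict(np.load(f))
def slopes(c,uv):
    K=np.array([[c["fx"],0,c["cx"]],[0,c["fy"],c["cy"]],[0,0,1.]],float)
    return cv2.undistortPoints(np.asarray(uv,float).reshape(-1,1,2),K,np.array([c["k1"],0,0,0],float)).reshape(-1,2)
def cloud(c):
    h,w=c["d"].shape; uv=np.stack(np.meshgrid(np.arange(w),np.arange(h)),-1).reshape(-1,2)
    s=slopes(c,uv); T=c["world_from_camera"]; z=c["d"].reshape(-1,1)
    return (np.c_[s*z,z]@T[:3,:3].T+T[:3,3]).reshape(h,w,3)
def ray(c,uv):
    s=slopes(c,uv); T=c["world_from_camera"]
    return T[:3,3], np.c_[s,np.ones(len(s))]@T[:3,:3].T
def plane(c,uv,z):
    o,r=ray(c,uv); return (o+r*((z-o[2])/r[:,2:]))[:,:2]
def rect(pts):
    (x,y),(a,b),t=cv2.minAreaRect((np.asarray(pts)*1000).astype(np.float32)); 
    if a<b: a,b,t=b,a,t+90
    return np.array([x,y])/1000,(a,b),(t+90)%180-90   # centre, long/short mm, angle of long side
def blobs(m,amin=15):
    n,l,s,ce=cv2.connectedComponentsWithStats(m.astype(np.uint8))
    return [(l==i,s[i],ce[i]) for i in range(1,n) if s[i,4]>=amin]
E
python3 - <<'E'
from vis import *
np.set_printoptions(precision=4,suppress=True)
for n in("top","scene"):
    c=load(n+"0.npz"); P=cloud(c); z=P[...,2]
    R=(P[...,0]>.3)&(P[...,0]<.85)&(abs(P[...,1])<.5)
    print(n,"bench z",np.percentile(z[R],[10,30,50]))
    for lo,hi in((.018,.03),(.03,.046),(.046,.06),(.07,.09),(.1,.118),(.118,.128),(.128,.14),(.145,.17),(.195,.215)):
        for m,s,ce in blobs(R&(z>lo)&(z<hi),20):
            q=P[m]; r=rect(q[:,:2]); print((lo,hi),s[4],ce.round(),"z",np.median(q[:,2]).round(4),"rect",r[0],np.round(r[1]),round(r[2],1))
E
```

```text
top bench z [-0.0026 -0.0008  0.0007]
(0.018, 0.03) 221 [333. 141.] z 0.0198 rect [ 0.8056 -0.051 ] [87. 40.] -3.5
(0.018, 0.03) 45 [331. 161.] z 0.019 rect [ 0.7487 -0.0446] [34. 20.] -54.7
(0.018, 0.03) 31 [243. 202.] z 0.0236 rect [0.6353 0.168 ] [59. 10.] -10.7
(0.018, 0.03) 46 [275. 193.] z 0.024 rect [0.6618 0.0936] [76.  2.] 88.7
(0.018, 0.03) 386 [455. 224.] z 0.0252 rect [ 0.5913 -0.3486] [110.  33.] 37.2
(0.018, 0.03) 34 [174. 225.] z 0.0255 rect [0.5815 0.333 ] [47. 11.] -29.3
(0.018, 0.03) 42 [448. 293.] z 0.0244 rect [ 0.43   -0.3235] [69. 22.] 16.5
(0.03, 0.046) 4359 [336. 217.] z 0.0397 rect [ 0.601  -0.0041] [348. 121.] 88.7
(0.03, 0.046) 65 [170. 225.] z 0.0383 rect [0.5799 0.3394] [62. 23.] -36.4
(0.03, 0.046) 63 [456. 224.] z 0.0365 rect [ 0.587  -0.3428] [59.  3.] 38.2
(0.03, 0.046) 68 [449. 291.] z 0.0381 rect [ 0.4307 -0.3247] [72. 25.] 15.2
(0.046, 0.06) 1388 [318. 200.] z 0.0542 rect [ 0.6055 -0.0051] [368. 134.] 88.8
(0.046, 0.06) 171 [329. 209.] z 0.0519 rect [ 0.6163 -0.0419] [60. 16.] -12.0
(0.046, 0.06) 62 [169. 222.] z 0.0524 rect [0.5816 0.3392] [62. 23
[... 3627 characters left out ...]
5] [56. 29.] 43.2
(0.118, 0.128) 238 [291. 232.] z 0.1203 rect [ 0.4818 -0.0033] [58. 46.] 31.1
(0.118, 0.128) 177 [255. 260.] z 0.1205 rect [ 0.478  -0.1072] [38. 32.] 38.2
(0.128, 0.14) 58 [420. 163.] z 0.1343 rect [0.5985 0.348 ] [26. 15.] 22.2
(0.128, 0.14) 140 [320. 200.] z 0.1338 rect [0.4872 0.0995] [55. 29.] 43.7
(0.128, 0.14) 258 [291. 224.] z 0.1319 rect [0.4791 0.0006] [45. 42.] -72.9
(0.128, 0.14) 97 [255. 253.] z 0.1317 rect [ 0.4762 -0.1043] [22. 21.] 84.2
(0.145, 0.17) 122 [421. 155.] z 0.1561 rect [0.5958 0.3534] [30. 27.] -51.3
(0.145, 0.17) 303 [320. 190.] z 0.1577 rect [0.4868 0.1005] [56. 29.] 44.7
(0.195, 0.215) 291 [320. 168.] z 0.2025 rect [0.4782 0.1107] [45. 43.] 6.3
```

Run:
```python
from vis import *
np.set_printoptions(precision=4,suppress=True)
for n in("top","scene"):
    c=load(n+"0.npz"); P=cloud(c); v=c["p"].max(2)
    R=(P[...,0]>.3)&(P[...,0]<.65)&(P[...,1]>.2)&(P[...,1]<.5)
    for m,s,ce in blobs(R&(v<60)&(P[...,2]<.02),200):
        ys,xs=np.nonzero(m); r=rect(plane(c,np.c_[xs,ys],.003)); print(n,s[4],ce.round(),"z",np.median(P[m][:,2]).round(4),r)
    # gripper footprint by height slices, seen from top
    if n=="top":
        G=(P[...,1]<-.4)&(P[...,0]<.4)
        for lo,hi in((.2,.25),(.25,.29),(.29,.33),(.33,.4)):
            for m,s,ce in blobs(G&(P[...,2]>lo)&(P[...,2]<hi),30): print("grip",lo,s[4],ce.round(),P[m].min(0),P[m].max(0),rect(P[m][:,:2]))
from cell import arm, viewer, solver
for nm,p,y in(("grasp",(.592,-.35,.222),37.7),("sw0",(.595,-.152,.264),-1.3),("sw1",(.6,.06,.264),-1.3),("mat",(.45,.33,.225),-1.3),("btn",(.478,.002,.31),90),("btn",(.478,.002,.31),-90)):
    print(nm,solver.ik(p,[180,0,y]))
```

```text
top 2605 [168. 286.] z 0.003 (array([0.4383, 0.3431]), (144.85826110839844, 111.65298461914062), 86.07902526855469)
grip 0.2 52 [637. 403.] [ 0.1996 -0.6165  0.2173] [ 0.2174 -0.6079  0.2355] (array([ 0.2089, -0.6116]), (17.779502868652344, 8.058145523071289), -6.114021301269531)
grip 0.2 87 [589. 424.] [ 0.1639 -0.5193  0.2159] [ 0.1841 -0.506   0.2498] (array([ 0.1741, -0.5144]), (18.0418701171875, 13.914911270141602), 14.136338233947754)
grip 0.29 526 [611. 427.] [ 0.1276 -0.5547  0.3008] [ 0.2177 -0.4683  0.3299] (array([ 0.1768, -0.5218]), (89.51687622070312, 73.31085205078125), -70.19154357910156)
grip 0.29 56 [628. 439.] [ 0.157  -0.5287  0.3225] [ 0.1825 -0.5154  0.3294] (array([ 0.1696, -0.5219]), (25.960826873779297, 7.40494966506958), 17.274072647094727)
grip 0.33 1189 [620. 439.] [ 0.1314 -0.5369  0.33  ] [ 0.2047 -0.4679  0.3534] (array([ 0.1742, -0.5103]), (69.62508392333984, 68.63311767578125), -71.74324607849121)
grasp [-34.8618  28.8122  79.0246  -0.      72.1631  17.4382]
sw0 [-19.1129  15.6645  91.0475  -0.      73.288   72.1871]
sw1 [ 0.8398 14.0559 92.9536 -0.     72.9905 92.1398]
mat [ 30.9895  10.2871 101.7699  -0.      67.9429 122.2895]
btn [ -5.9091  -7.9216 110.6831   0.      77.2385  -5.9091]
btn None
```

```bash
cat > rob.py <<'E'
from cell import arm, viewer, solver
from vis import *
np.set_printoptions(precision=4,suppress=True)
def st(tag=""):
    s=arm.read_state(); print(tag,round(s["clock"],2),"pos",s["position"],"rot",s["tcp_rot"].round(1),"F",s["contact_force"].round(1),"w",round(s["width"],3),"g",round(s["grip_force"],1)); return s
def snap(i):
    for n in("top","scene"):
        p,d=viewer.read_camera(n); cv2.imwrite(f"pics/{n}{i}.png",p[:,:,::-1]); np.savez(f"{n}{i}.npz",p=p,d=d,**viewer.camera_params(n))
YAW=-1.4; O=np.array([.5965,-.047]); a=np.radians(YAW); RS=np.array([[np.cos(a),-np.sin(a)],[np.sin(a),np.cos(a)]])
def S(x,y): return O+RS@np.array([x,y])
E
python3 - <<'E'
from rob import *
c=load("scene0.npz"); P=cloud(c); v=c["p"].max(2)
m=(v<75)&(abs(P[...,0]-.44)<.1)&(abs(P[...,1]-.343)<.1)&(P[...,2]<.02)
ys,xs=np.nonzero(m); q=plane(c,np.c_[xs,ys],.003); print("mat scene",len(q),np.median(P[m][:,2]),q.min(0),q.max(0))
g=[.592,-.350]; rot=[180,0,37.6]
arm.move_pose([*g,.35],rot); arm.line_to([*g,.222]); st("down")
arm.grab(); st("grab")
arm.line_to([*g,.33]); st("up"); snap(1)
c=load("top1.npz"); P=cloud(c)
E
```

```text
mat scene 796 0.0003606352522818046 [0.3864 0.262 ] [0.5049 0.4128]
down 2.78 pos [ 0.5925 -0.3505  0.2235] rot [179.9  -0.   37.6] F [0.1 0.5 0.4] w 1.003 g 0.0
grab 3.93 pos [ 0.592  -0.35    0.2219] rot [-180.     0.    37.6] F [-0.4 -0.2 -1. ] w 0.193 g 30.0
up 4.8 pos [ 0.5917 -0.3498  0.3286] rot [-179.9    0.    37.6] F [-1.3 -0.2 -1.3] w 0.192 g 30.0
```

View pics/scene1.png

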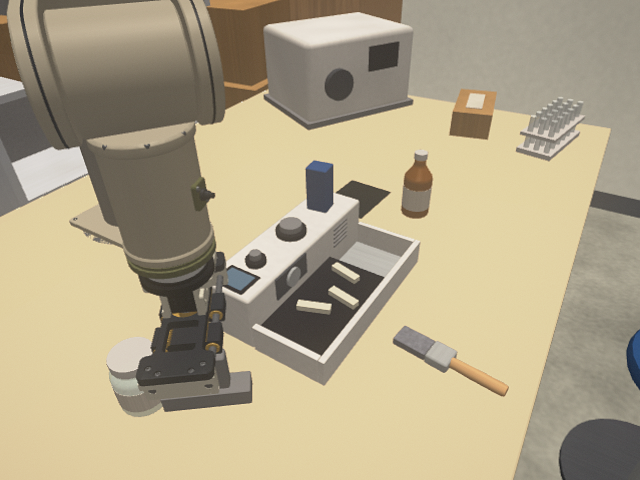

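The scraper is held level by its fin, with its foot at about (207,390), and is clear of the jar. The strips are still at (345,272), (343,297) and (314,306). Both views agree on the mat, so I'm sweeping next.

Run:
```python
from rob import *
rot=[180,0,YAW]; Z=.2638
arm.move_pose([*S(0,-.104),.335],rot); st("above")
arm.line_to([*S(0,-.104),Z+.012],velocity=.1); st("near")
arm.line_to([*S(0,-.104),Z],velocity=.03); s=st("deck"); snap(2)
c=load("top2.npz"); P=cloud(c)
if abs(s["contact_force"][2])<8:
    for y in (-.06,0,.05,.085,.108):
        arm.line_to([*S(0,y),Z],velocity=.07); st(f"y{y}")
    arm.wait(.3); snap(3)
```

```text
above 5.81 pos [ 0.5939 -0.1514  0.3346] rot [180.    0.   -1.3] F [-0.1  0.1 -1.4] w 0.191 g 30.0
near 6.55 pos [ 0.5942 -0.1512  0.2762] rot [180.   -0.   -1.4] F [-0.3 -0.3 -0.4] w 0.192 g 30.0
deck 7.1 pos [ 0.5939 -0.1509  0.2636] rot [-180.     0.    -1.4] F [ 0.2  0.3 -1.2] w 0.193 g 30.0
y-0.06 7.97 pos [ 0.5951 -0.1069  0.2638] rot [180.   -0.   -1.4] F [ 0.4 -0.3 -1.8] w 0.19 g 30.0
y0 8.98 pos [ 0.5965 -0.0472  0.2638] rot [180.   -0.   -1.4] F [-0.8 -0.8 -2.1] w 0.19 g 30.0
y0.05 9.85 pos [0.5977 0.003  0.2638] rot [180.    0.   -1.4] F [-0.1  0.8 -1.4] w 0.192 g 30.0
y0.085 10.5 pos [0.5985 0.0383 0.2638] rot [180.    0.   -1.4] F [-0.2  0.1 -2. ] w 0.191 g 30.0
y0.108 10.97 pos [0.5991 0.0615 0.2638] rot [180.    0.   -1.3] F [-0.3  0.4 -0.9] w 0.19 g 30.0
```

View pics/scene3.png

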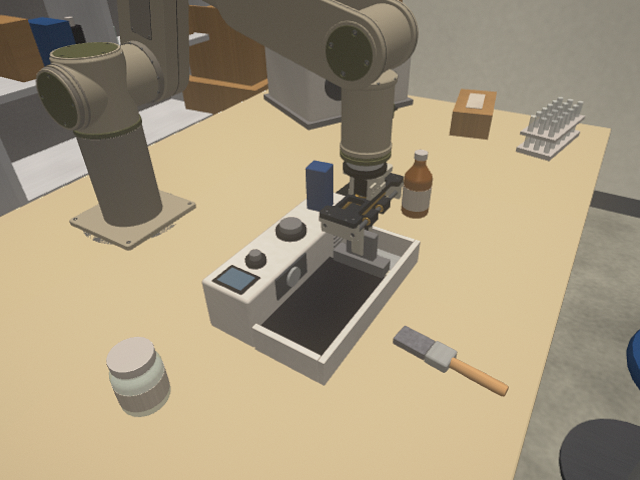

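The deck is clear, with the scraper over the tray end at (375,262). I'll lift it and check the tray.

Run:
```python
from rob import *
p=S(0,.108)
arm.line_to([*p,.475],velocity=.2); st("lift")
arm.move_pose([.441,.340,.475],[180,0,-3]); st("over mat"); snap(4)
for n in("top","scene"):
    c=load(n+"4.npz"); P=cloud(c); q=(P[...,:2]-O)@RS
    T=(abs(q[...,0])<.066)&(q[...,1]>-.13)&(q[...,1]<.215)
    for m,s,ce in blobs(T&(c["p"].min(2)>130)&(q[...,1]<.213),40):
        print(n,s[4],ce.round(),"station",q[m].mean(0),"z",np.median(P[m][:,2]),rect(q[m]))
t=cv2.imread("pics/top4.png")[170:310,130:420]; s=cv2.imread("pics/scene4.png")[210:310,330:430]
cv2.imwrite("pics/tray4.png",np.vstack([cv2.resize(t,(580,280)),np.hstack([cv2.resize(s,(300,300)),np.zeros((300,280,3),np.uint8)])]))
```

```text
lift 12.58 pos [0.5989 0.061  0.4732] rot [180.    0.2  -1.4] F [ 0.7 -0.1 -2.4] w 0.193 g 30.0
over mat 13.8 pos [0.4416 0.3393 0.4748] rot [180.  -0.  -3.] F [-1.6  0.  -1.4] w 0.194 g 30.0
top 119 [273. 189.] station [0.0638 0.1397] z 0.05482348140990556 (array([0.0634, 0.1351]), (154.72679138183594, 5.076348781585693), -89.98982274439186)
top 125 [349. 191.] station [ 0.0641 -0.0392] z 0.054092753032424445 (array([ 0.0637, -0.0377]), (181.42996215820312, 4.430800914764404), -89.9417076446116)
top 1783 [265. 218.] station [0.0039 0.1606] z 0.006322474790609878 (array([0.0049, 0.1595]), (110.79254913330078, 106.83583068847656), 0.16009140014648438)
scene 1220 [369. 265.] station [0.0006 0.1476] z 0.004814153222210793 (array([0.0002, 0.0415]), (343.056884765625, 131.87632751464844), -89.92056359350681)
```

View pics/tray4.png

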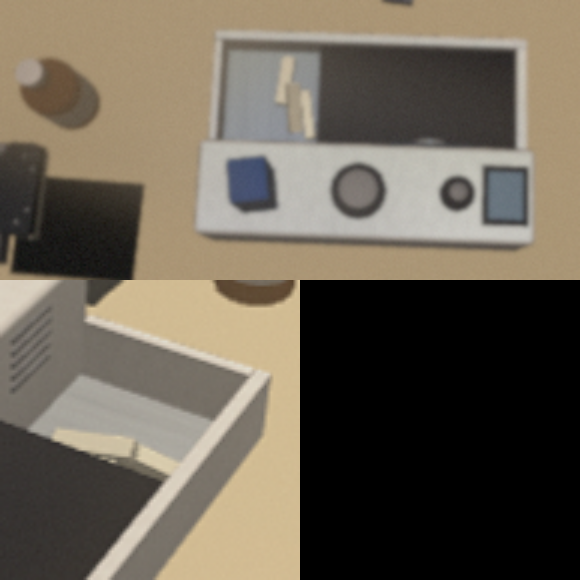

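All three strips lie in the tray, at crop positions (285,80), (296,108) and (307,113), beyond the deck edge at about x=320. Next I'll park the scraper.

```bash
python3 - <<'E'
from rob import *
p=[.441,.340]
arm.line_to([*p,.245],velocity=.2); st("near")
arm.line_to([*p,.2265],velocity=.03); s=st("mat")
z=.2265
while s["contact_force"][2]<3 and z>.2235:
    z-=.0007; arm.line_to([*p,z],velocity=.02); s=st(f"z{z:.4f}")
arm.open(); arm.wait(.3); st("open")
arm.line_to([*p,.36],velocity=.15); st("up")
arm.move_pose([.478,.002,.42],[180,0,90]); arm.grab(); st("over button");
E
python3 - <<'E'
from rob import *
snap(5)
for n in("top","scene"):
    c=load(n+"5.npz"); P=cloud(c); z=P[...,2]; R=(abs(P[...,0]-.441)<.09)&(abs(P[...,1]-.34)<.09)&~((P[...,0]>.53))
    for lo,hi in((.018,.035),(.075,.092)):
        for m,s,ce in blobs(R&(z>lo)&(z<hi),40): print(n,lo,s[4],ce.round(),np.median(P[m][:,2]),P[m][:,2].std(),rect(P[m][:,:2]))
cv2.imwrite("pics/both5.png",np.hstack([cv2.imread("pics/top5.png")[150:400,100:480],cv2.imread("pics/scene5.png")[130:380,200:480]]))
E
```

```text
near 15.2 pos [0.4416 0.3403 0.2464] rot [-179.9   -0.1   -3. ] F [ 0.4 -0.8 -1.9] w 0.191 g 30.0
mat 15.97 pos [0.441  0.34   0.2265] rot [180.   0.  -3.] F [ 0.5 -0.3 -0.7] w 0.193 g 30.0
z0.2258 16.22 pos [0.441  0.34   0.2259] rot [-180.   -0.   -3.] F [ 1.   0.4 -1.5] w 0.192 g 30.0
z0.2251 16.47 pos [0.441 0.34  0.225] rot [180.   0.  -3.] F [-0.2 -0.7 -1.8] w 0.191 g 30.0
z0.2244 16.72 pos [0.4411 0.3401 0.2248] rot [-180.   -0.   -3.] F [-0.9 -0.3  3.5] w 0.193 g 30.0
open 18.27 pos [0.441  0.34   0.2244] rot [-180.    0.   -3.] F [ 0.5 -0.5 -0.4] w 1.001 g 0.0
up 19.32 pos [0.4407 0.3398 0.3587] rot [179.9   0.1  -3. ] F [ 0.  -0.4  1. ] w 1.001 g 0.0
over button 22.75 pos [0.478 0.002 0.42 ] rot [180.   0.  90.] F [-0.6 -0.2  0.2] w 0.004 g 0.0
top 0.018 426 [168. 283.] 0.02865378909732652 0.003070499014558027 (array([0.4401, 0.3406]), (109.9167709350586, 33.57318878173828), -2.3409194946289062)
top 0.075 212 [159. 281.] 0.08331330783161983 0.002639466747993671 (array([0.4398, 0.3403]), (58.55165481567383, 19.69742202758789), -0.6518402099609375)
scene 0.018 333 [357. 192.] 0.025770604986613432 0.0037637854824740754 (array([0.4434, 0.3369]), (110.57572937011719, 36.543209075927734), -1.512542724609375)
scene 0.075 122 [357. 171.] 0.08048245447261404 0.0020766752862749335 (array([0.4438, 0.3373]), (58.845516204833984, 20.313512802124023), -6.70233154296875)
```

View pics/both5.png

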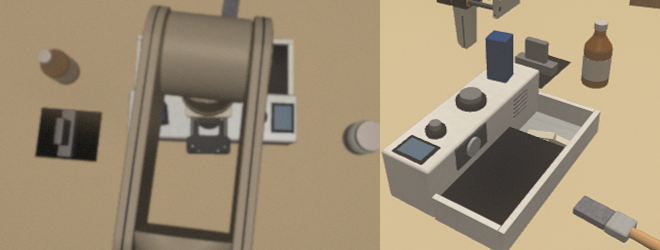

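The scraper stands upright on the mat, at (62,133) in the left half of the picture. The gripper is shut and high over the housing, with the large button at (470,98) in the right half. I'll press it now with force monitoring.

Run:
```python
from rob import *
p=[.4775,.002]
arm.line_to([*p,.335],velocity=.12); arm.line_to([*p,.323],velocity=.05); st("above")
for z in np.arange(.319,.3075,-.001):
    arm.line_to([*p,z],velocity=.03); s=st(f"z{z:.4f}")
    if s["contact_force"][2]>12: break
arm.wait(.2); st("hold")
arm.line_to([*p,.335],velocity=.08); arm.line_to([*p,.42],velocity=.15); arm.wait(.5); st("up"); snap(6)
```

```text
above 24.1 pos [0.4773 0.002  0.3226] rot [-180.   -0.   90.] F [-0.  -0.6  0.1] w 0.002 g 0.0
z0.3190 24.38 pos [0.4777 0.002  0.3192] rot [180.   0.  90.] F [ 0.8 -0.8  3. ] w 0.004 g 0.9
z0.3180 24.63 pos [0.4776 0.002  0.3182] rot [180.   0.  90.] F [ 0.9 -1.   2.8] w 0.007 g 1.1
z0.3170 24.88 pos [0.4776 0.002  0.3172] rot [180.   0.  90.] F [ 1.3 -0.4  2.7] w 0.006 g 1.4
z0.3160 25.13 pos [0.4776 0.002  0.3161] rot [180.   0.  90.] F [2.  0.1 2.5] w 0.003 g 1.6
z0.3150 25.38 pos [0.4776 0.002  0.3151] rot [180.   0.  90.] F [ 1.7 -0.6  3.9] w 0.003 g 1.8
z0.3140 25.63 pos [0.4776 0.002  0.3141] rot [180.   0.  90.] F [ 2.2 -0.5  3.8] w 0.007 g 2.0
z0.3130 25.88 pos [0.4776 0.002  0.3131] rot [180.   0.  90.] F [ 3.1 -0.8  4.6] w 0.003 g 2.2
z0.3120 26.13 pos [0.4776 0.002  0.3123] rot [180.   0.  90.] F [1.1 0.6 6.8] w 0.007 g 3.4
z0.3110 26.38 pos [0.4776 0.002  0.3122] rot [180.   0.  90.] F [-2.4 -0.4 14.3] w 0.005 g 7.0
hold 26.58 pos [0.4776 0.002  0.3122] rot [180.   0.  90.] F [-3.   0.2 13.7] w 0.004 g 7.0
up 28.25 pos [0.4775 0.002  0.4198] rot [-180.   -0.   90.] F [-0.5  0.4  1.1] w 0.008 g 0.0
```

Run:
```python
from rob import *
c=load("scene6.npz"); P=cloud(c); z=P[...,2]
for x,y,r in((.478,.002,.015),(.4755,-.104,.007)): 
    m=np.hypot(P[...,0]-x,P[...,1]-y)<r; print("button z",np.median(z[m&(z<.16)]))
m=(abs(P[...,0]-.478)<.04)&(abs(P[...,1]-.111)<.04)&(z>.195)&(z<.215); print("box",rect(P[m][:,:2]))
print(arm.finish_job())
```

```text
button z 0.13205393268291166
button z 0.13255917421941008
box (array([0.4778, 0.11  ]), (44.85662078857422, 42.07194900512695), 8.1139497756958)
the job is handed in; nothing more can be done
None
```

I handed the job in at about 28 s on the robot's clock: all three strips are in the tray, the scraper stands upright on the mat, and the large button was pressed to its stop and came back up. The final check showed the small button up and the slide box in place; I did not re-measure the bottle and jar, and no pass/fail result came back.

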